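Set the ratchet stand to the height of the screw jack

TASK

The platform trolley's frame is to be laid across the screw jack and the ratchet stand while its castor is changed. The jack is set; raise the stand's toothed bar by its saddle to the notch most nearly level with the jack, let it down gently until the pawl carries it, press down on the saddle with about 15 N (never more than 20 N) to prove that the lock holds, then let go. Do not drop or ram the bar onto the pawl and do not go a notch too high, for it cannot come back down. Keep the stand where it stands, and leave the jack, the castor, the spanner and the bin alone.

Things in the scene. Friction and masses are not known exactly. Their poses are not given: they have to be found in the camera images.
- stand: The ratchet stand: blue-painted steel frame, loose on the bench, 2.7 kg. Foot frame 180 x 160 mm (x, y), four legs, in the middle an upright square sleeve 37 x 41 mm outside, with a slot in its +x face through which the bar's teeth show. Origin: centre of the underside, on the sleeve's axis; z up, +x towards the pawl's side
- sleeve_top (a point): Middle of the stand's sleeve mouth, 150 mm above the bench. The sleeve reaches from here down to 30 mm above the bench and guides the bar with 1.5 mm play on each side. Nothing keeps the bar from being drawn out at the top. Axes as the stand's
- pawl_place (a point): Point fixed to the stand, 20 mm from the sleeve's axis and 112 mm up, about where the pawl's nose takes the tooth. The steel pawl hangs on a bracket clamped to the sleeve through slotted holes: its true height is up to 6 mm above or below this point and is not measured. A rising tooth swings the pawl out; then it falls in by its weight. It holds the bar only against going down
- pawl (a joint): Angle of the stand's gravity pawl on its pin, rad: 0 home, its nose in as far as its stop; a tooth going up swings it out to about 0.35. The pawl is steel, 12 mm wide: a shank leaning from the pin in and up to a nose with a level top face 11 mm long, and a release lever that juts out 48 mm to the stand's +x
- bar: The stand's toothed bar, dark steel, 0.6 to 0.8 kg; core 26 x 30 mm (x, y), 170 mm high. Origin: centre of its lower end, which at first rests on the bench; axes as the stand's. Teeth every 25 mm on its +x face: it locks with its lower end 10, 35, 60, 85 or 110 mm above the bench, all shifted by the pawl's unknown -6 to +6 mm. The pawl drops in when the bar is 5 to 7 mm above its true locked height
- saddle (a point): Middle of the stand's saddle, on its bearing face, 182 mm above the bar's lower end; axes as the bar's. The saddle is a plate 74 x 30 x 12 mm (x, y, z), this its top, with an upturned lip 17 mm high at each x end. Plate and core are flush, so amid the lips the bar can be gripped across its 30 mm (along y), from the saddle's top to 25 mm below it, clear of the sleeve
- jack: The screw jack, already set; to be left alone. Blue-painted cast bell base 140 mm across and 130 mm high, 3.6 kg, out of which stands a threaded steel spindle with a dark head and a flat round cap 60 mm across. Origin: centre of the underside
- jack_top (a point): Middle of the jack cap's flat top: the height to match, 206 to 276 mm above the bench
- castor: Loose swivel castor, 102 mm high, its plate 85 x 65 mm down on the bench; origin: centre of the plate's underside
- spanner: Loose steel spanner 190 mm long, lying flat; origin under its middle
- bin: Small blue open bin 100 x 150 x 70 mm with bolts in it; origin: centre of its underside
Mind the look-alikes: they are no part of the job. What is meant by the bar is not yellow, and is the smaller of those in its own colour.

How it is judged:
By the outcome, as a careful person would: the job done as asked, in the order asked, and still so for the second after the job is handed in, with the robot touching nothing.
It also fails if it takes over 54 s, if anything falls off the work surface, if the arm or the gripper's body presses on something with over 40 N, if the wrist force passes 120 N, or if a joint passes its speed limit or range.

ROBOT

A 6-joint arm with a two-finger parallel gripper is mounted at the origin on the work surface. World frame = base frame: x ahead of the robot, y to its left, z up, the work surface at z = 0. Lengths are in m, angles in degrees, forces in N, time in s.
With the tool pointing down it reaches from about 0.275 to 0.725 m from the base axis. Payload 15.9 kg.
Tool frame: the origin (TCP) lies at the very end of the fingers, on their centre line; the grasp point (between the pads) lies 19 mm behind it; z points along the fingers, y is the line along which they close (so a half turn about z gives the same grasp; the last joint's range is limited). The gripper opens to 85 mm and grips with 20 to 120 N. Pads are 22 mm wide; open, the fingers measure 114 mm over their backs; the gripper's body (76 mm by 85 mm) begins 54 mm behind the grasp point. The pads swing forward as they close: fully open they stand 13 mm farther back than shut.
Start: joints at [68.583, 12.198, -1.971, 75.831, 0, 90], TCP at [0.183, 0.465, 0.231] pointing down, gripper open.
Joint ranges: [-170.91, 170.91], [-42.67, 98.43], [-65.05, 77.54], [-120.47, 116.71], [-90, 82.35], [-180, 180]. Speed limits (degrees/s): [108.29, 108.29, 136.94, 147.25, 180, 180].

INTERFACE

Orientations are given as [roll, pitch, yaw] about the fixed x, y, z axes, in that order (R = Rz(yaw) Ry(pitch) Rx(roll)).
In Python, from plant import robot gives the robot as it stands.
- The arm moves only by the shell command python3 -m crank 'ROWS' [FORCE]. ROWS is text: rows parted by semicolons, each of 7 numbers parted by spaces: the shift along the tool's x, y, z in mm, then the turn, a rotation vector about the tool's x, y, z in degrees, then the closure, from -1 (fully open) to 1 (shut). A call has 1 to 10 rows; each row shifts and turns the commanded pose from where the row before left it, along the tool's axes as they then stand; what a row does not reach is not made up. A row lasts 1/8 s, in which the tool goes at most 62.5 mm and 10.7 degrees, less where a joint would pass 70% of its speed; a pose out of reach is approached as far as the arm can. A call with a gripper value outside its range is refused whole. The fingers move at their own pace and stop on an object; FORCE is the grip in N (left out, the last holds). Time passes only in rows, so rows that do not move let the fingers close. It gives the time, the measured TCP pose, the force, the opening and the grip force at its end, in the units of the state.
- robot.read_state(): the state, without advancing time (a new reading comes with each control period).
- robot.snapshot(name): name is "scene" or "top" or "wrist"; returns a dict with "pixels" (480x640x3 uint8, blue, green, red), "fx", "fy", "cx", "cy" (pixels), "D" ([k1, k2, p1, p2, k3] as OpenCV has them; the pictures are not rectified), "R" (3x3) and "t" (3): a world point X has camera coordinates R X + t; the wrist camera has in their place "T_tool_cam" (4x4, takes a point from camera to tool coordinates, whose origin is the TCP and whose axes are the flange's). Camera axes: x right, y down, z forward; pixel columns grow to the right and rows downward; lengths in m; the calibration is good to about 2 mm. A picture is of the moment at which its call begins: read the wrist's pose just before it. There is no depth.
- robot.close_job(): hands the job in; it is judged then, once.
The state is a dict: "time_s": time; "qpos": joint angles; "dq": joint speeds; "tau": joint torques, N m; "ee_pos": TCP position; "tool_rot": TCP orientation; "ft_force": force on the tool from outside, world axes, zero at the start; "ft_torque": the same for the moment, N m; "width": finger opening in m; "grasp_force": force on a finger pad.
Only numpy, scipy, OpenCV 4.12 (cv2) and the standard library are available. Lean on these libraries where they do the work, as an engineer would, in place of code of your own. Each camera call takes 0.05 s, during which the arm holds its last target. There are 200 camera calls.

## Working session

There is one attempt and no reset: what is moved stays moved. The work goes in short steps, Python scripts to look and compute and a shell command to move; the robot and the scene stay as the last step left them, time stands still between calls to the robot, and variables do not carry over. Pictures are saved under pics/ and viewed, at most 10 in all, crops included, and the job is handed in when it is done.

```bash
mkdir -p pics; ls; python3 - <<'E'
from plant import robot
import cv2,pickle
print(robot.read_state())
for n in("scene","top"):
    s=robot.snapshot(n); cv2.imwrite(f"pics/{n}0.png",s["pixels"]); pickle.dump(s,open(f"pics/{n}0.pkl","wb"))
    print(n,s["fx"],s["D"],s["R"],s["t"])
E
```

```text
pics
{'time_s': 0.0, 'qpos': array([ 6.85816125e+01,  1.22275402e+01, -2.00702344e+00,  7.58314915e+01,
        2.19982685e-03,  9.00013565e+01]), 'dq': array([ 0.01769685, -0.01210997,  0.09176032, -0.08383859, -0.03038529,
        0.05881916]), 'tau': array([ 6.17004880e-04, -6.86168289e+01,  4.87119806e+01,  1.77635910e-02,
       -3.16081650e-05, -4.12192674e-05]), 'ee_pos': array([0.18245533, 0.46516486, 0.23080072]), 'tool_rot': array([-1.79933945e+02, -2.19826152e-03,  1.58580253e+02]), 'ft_force': array([ 0.20139846, -0.38854783, -0.218088  ]), 'ft_torque': array([-0.06645584, -0.06196839, -0.02990713]), 'grasp_force': 0.0, 'width': 0.0853608836337972}
scene 440.6116907408476 [-0.08883019  0.          0.          0.          0.        ] [[ 0.85665514  0.51580646 -0.00925549]
 [ 0.36919824 -0.62550065 -0.68734388]
 [-0.36032573  0.58539956 -0.72627318]] [-0.55769058 -0.07039687  1.21474285]
top 475.12292872585476 [-0.06612958  0.          0.          0.          0.        ] [[-0.01465224 -0.99958682  0.02472846]
 [-0.99704276  0.01274012 -0.07578533]
 [ 0.07543898 -0.02576576 -0.99681748]] [0.06945131 0.60802799 1.00172954]
```

View pics/scene0.png

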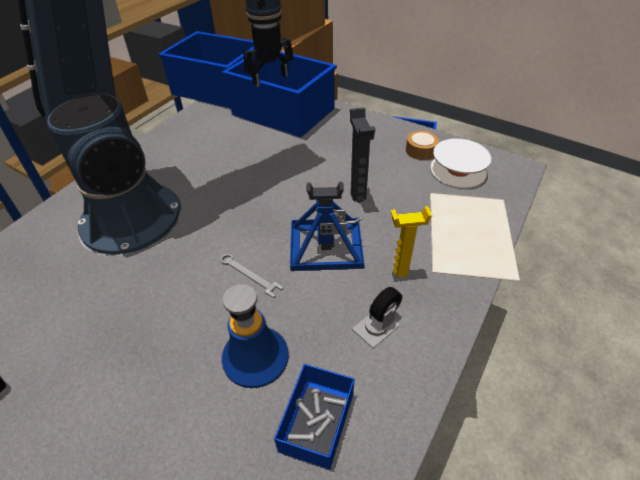

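View pics/top0.png

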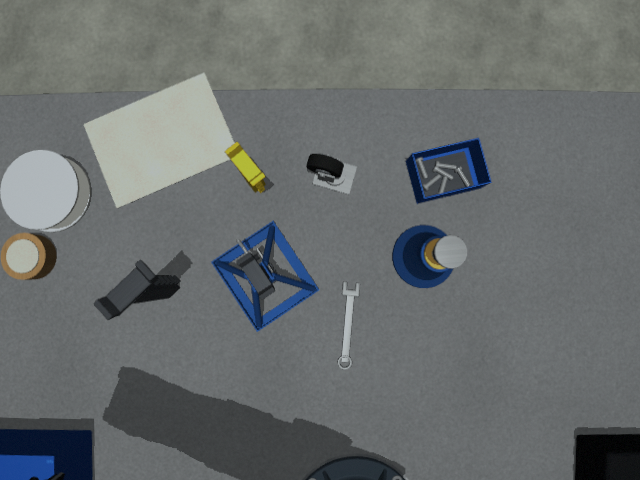

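The scene view shows the stand at about (327,235) with its saddle at (324,192), and the jack cap at (240,298). In the top view the saddle is at about (257,272) and the jack cap at (450,252). I'll enlarge both areas.

```bash
python3 - <<'E'
import cv2,numpy as np
t=cv2.imread("pics/top0.png");s=cv2.imread("pics/scene0.png")
def c(im,x,y,w,h,k): return cv2.resize(im[y:y+h,x:x+w],None,fx=k,fy=k,interpolation=cv2.INTER_CUBIC)
a=np.hstack([c(t,205,215,120,120,3.3333)[:400,:400],c(t,385,215,100,80,4)[:320,:400] if 0 else cv2.copyMakeBorder(c(t,385,215,100,80,4),0,80,0,0,0)])
cv2.imwrite("pics/ctop.png",a)
b=np.hstack([c(s,285,170,80,110,5)[:550],c(s,215,280,80,110,5)])
cv2.imwrite("pics/cscene.png",b)
E
```

```text
(no output)
```

View pics/ctop.png

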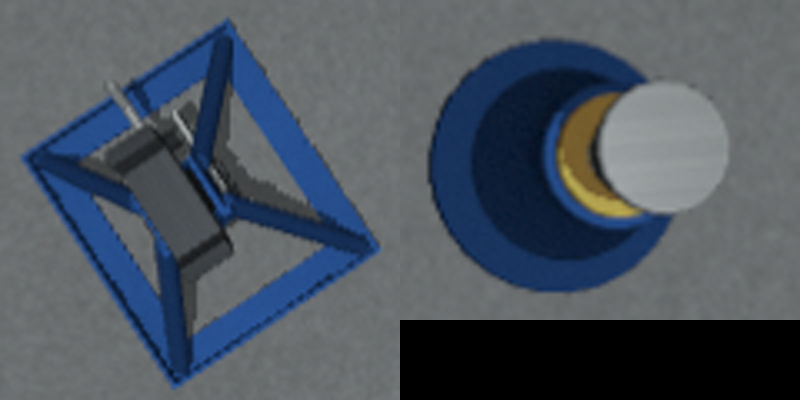

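View pics/cscene.png

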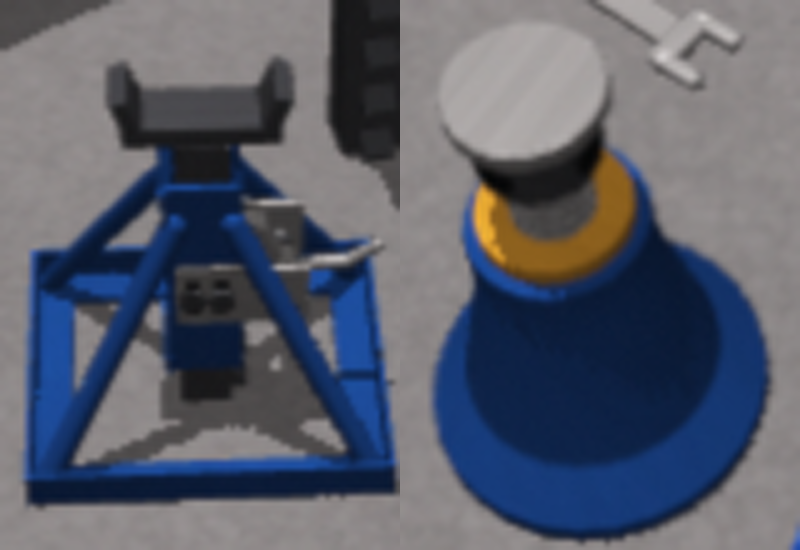

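The foot corners, jack cap ellipse and saddle plate can be read off these crops. I'll triangulate them.

```bash
cat > h.py <<'E'
import cv2,numpy as np,pickle
def cam(n): 
    s=pickle.load(open(f"pics/{n}0.pkl","rb")); return s
def ray(s,p,R=None,t=None):
    K=np.array([[s["fx"],0,s["cx"]],[0,s["fy"],s["cy"]],[0,0,1]])
    u=cv2.undistortPoints(np.array([[p]],float),K,np.array(s["D"],float))[0,0]
    R=np.array(s["R"]) if R is None else R; t=np.array(s["t"]) if t is None else t
    return -R.T@t, R.T@np.array([u[0],u[1],1.])
def tri(rays):
    A=np.zeros((3,3));b=np.zeros(3)
    for o,d in rays:
        d=d/np.linalg.norm(d);P=np.eye(3)-np.outer(d,d);A+=P;b+=P@o
    X=np.linalg.solve(A,b)
    return X,[np.linalg.norm(np.cross(X-o,d/np.linalg.norm(d)))*1e3 for o,d in rays]
def atz(r,z): o,d=r; return o+d*(z-o[2])/d[2]
E
python3 - <<'E'
from h import *
np.set_printoptions(precision=4,suppress=True)
T,S=cam("top"),cam("scene")
print("cap",tri([ray(T,(451.25,251.75)),ray(S,(239.6,298.4))]))
print("saddle",tri([ray(T,(258.4,275)),ray(S,(325,191.6))]), atz(ray(T,(258.4,275)),.182))
C=[(273.4,221),(318.1,289.1),(257.8,330.8),(211.9,262.1)]
W=np.array([atz(ray(T,c),.012)[:2] for c in C]);print(W,W.mean(0))
for i in range(4):
    d=W[(i+1)%4]-W[i];print(np.linalg.norm(d),np.degrees(np.arctan2(d[1],d[0])))
print("jackbase top",atz(ray(T,(422.75,256.5)),.01))
for p in [(239.6-17,298.4),(239.6+17,298.4)]: pass
# scene: foot front-lower corners at z=0
for c in [(25,500),(395,492)]: print(atz(ray(S,(285+c[0]/5,170+c[1]/5)),0))
E
```

```text
cap (array([ 0.5713, -0.1625,  0.2083]), [np.float64(0.8174120452288288), np.float64(0.8174120452287416)])
saddle (array([0.5354, 0.1821, 0.1835]), [np.float64(0.8153260110950494), np.float64(0.8153260110949897)]) [0.5347 0.1818 0.182 ]
[[0.6523 0.1672]
 [0.5032 0.0718]
 [0.4158 0.2025]
 [0.5645 0.3009]] [0.5339 0.1856]
0.1770315633236568 -147.40847112759914
0.15719466681065197 123.76467254011845
0.1783338361408084 33.49465144429454
0.1599843228677146 -56.7143010658724
jackbase top [ 0.5705 -0.1587  0.01  ]
[0.5005 0.0715 0.    ]
[0.6537 0.168  0.    ]
```

Jack top is at about 207 mm, so the first two notches are the candidates, and which one is right depends on the pawl offset. I'll rise and go above the stand.

```bash
python3 -m crank '0 0 -60 0 0 0 -1;0 0 -60 0 0 0 -1;-54 -16.7 0 0 0 0 -1;-54 -16.7 0 0 0 0 -1;-54 -16.7 0 0 0 0 -1;-54 -16.7 0 0 0 0 -1;-54 -16.7 0 0 0 0 -1;-54 -16.7 0 0 0 0 -1;-54 -16.7 0 0 0 0 -1;-54 -16.7 0 0 0 0 -1' 40
python3 -m crank '0 0 0 0 0 10.4 -1;0 0 0 0 0 10.4 -1;0 0 0 0 0 10.4 -1;0 0 0 0 0 10.4 -1;0 0 0 0 0 10.4 -1;0 0 0 0 0 10.4 -1;0 0 0 0 0 10.4 -1;0 0 0 0 0 10.4 -1;0 0 0 0 0 10.4 -1;0 0 0 0 0 10.4 -1'
python3 -m crank '0 0 0 0 0 10.4 -1;0 0 0 0 0 10.4 -1;0 0 0 0 0 0 -1'
python3 - <<'E'
from plant import robot
import cv2,pickle
st=robot.read_state();print(st["qpos"],st["ee_pos"],st["tool_rot"])
s=robot.snapshot("wrist");print(s["T_tool_cam"],s["fx"]);pickle.dump((st,s),open("pics/w1.pkl","wb"));cv2.imwrite("pics/w1.png",s["pixels"])
E
```

```text
time_s: 1.35
ee_pos: [0.5371, 0.1818, 0.3511]
tool_rot: [-180.0, -0.0, 158.6]
ft_force: [0.2, 1.7, -0.5]
width: 0.0854
grasp_force: 0.0
time_s: 2.6
ee_pos: [0.5359, 0.1833, 0.3509]
tool_rot: [-180.0, 0.0, 54.2]
ft_force: [-0.7, -0.3, 0.1]
width: 0.0855
grasp_force: 0.0
time_s: 2.98
ee_pos: [0.5359, 0.1833, 0.351]
tool_rot: [-180.0, 0.0, 33.8]
ft_force: [0.0, 0.5, 0.6]
width: 0.0855
grasp_force: 0.0
[ 1.88861676e+01  2.23129713e+01  2.92410343e+01  9.69618107e+01
 -1.11804944e-03  1.65044826e+02] [0.53588096 0.18332203 0.35103028] [-1.79992371e+02  3.28931510e-02  3.38413442e+01]
[[-3.26136405e-04 -9.51214640e-01 -3.08529742e-01  8.02035832e-02]
 [ 9.99998602e-01  1.95853046e-04 -1.66089088e-03  4.47333411e-04]
 [ 1.64029021e-03 -3.08529852e-01  9.51213246e-01 -1.42667083e-01]
 [ 0.00000000e+00  0.00000000e+00  0.00000000e+00  1.00000000e+00]] 406.3561457160683
```

View pics/w1.png

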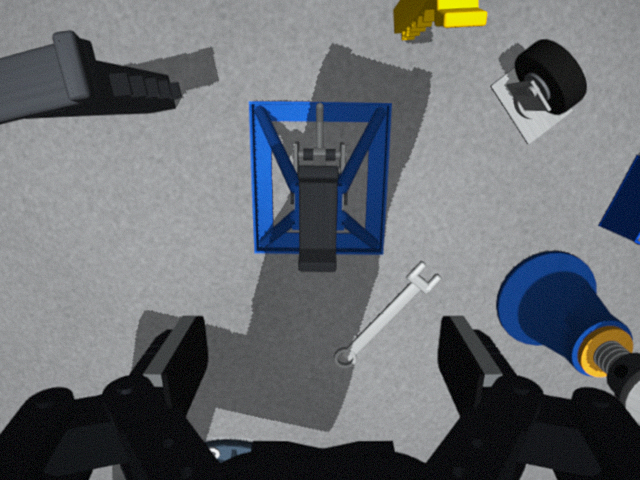

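The wrist view shows the stand square to the tool. The saddle plate lies between rows about 182 and 262 and columns 299–338, and the jack is at lower right. I'll work out the offset.

```bash
cat >> h.py <<'E'
from scipy.spatial.transform import Rotation as Ro
def wray(st,s,p):
    T=np.eye(4);T[:3,:3]=Ro.from_euler("xyz",st["tool_rot"],degrees=True).as_matrix();T[:3,3]=st["ee_pos"]
    M=T@s["T_tool_cam"]; R=M[:3,:3].T; return ray(s,p,R,-R@M[:3,3])
E
python3 - <<'E'
from h import *
np.set_printoptions(precision=1,suppress=True)
st,s=pickle.load(open("pics/w1.pkl","rb"))
Rt=Ro.from_euler("xyz",st["tool_rot"],degrees=True).as_matrix()
for n,p,z in [("hi",(318.5,182),.182),("lo",(318.5,262),.182),("L",(299,220),.182),("R",(338,220),.182),("foot",(250,102),.012),("f",(391,102),.012),("f",(384,253),.012),("f",(254,253),.012)]:
    X=atz(wray(st,s,p),z); print(n,X*1e3,"tool:",Rt.T@(X-st["ee_pos"])*1e3)
E
```

```text
hi [556.3 200.8 182. ] tool: [ 26.8  -3.1 169. ]
lo [501.4 164.2 182. ] tool: [-39.2  -3.3 169.1]
L [522.5 196.8 182. ] tool: [ -3.5 -18.7 169. ]
R [539.7 171.1 182. ] tool: [ -3.5  12.3 169. ]
foot [564.2 301.7  12. ] tool: [ 89.6 -82.5 339. ]
f [653.2 168.8  12. ] tool: [ 89.5  77.5 339. ]
f [502.2  67.8  12. ] tool: [-92.2  77.3 339.1]
f [410.8 203.9  12. ] tool: [-92.2 -86.7 339.1]
```

```bash
python3 -m crank '-2 -3 0 0 0 0 -1;0 0 45 0 0 0 -1;0 0 45 0 0 0 -1;0 0 45 0 0 0 -1;0 0 30 0 0 0 -1;0 0 20 0 0 0 -1;0 0 10 0 0 0 -1;0 0 0 0 0 0 -0.3;0 0 0 0 0 0 -0.3;0 0 0 0 0 0 -0.3' 40
python3 - <<'E'
from plant import robot
import cv2,pickle
st=robot.read_state();print(st["ee_pos"],st["width"],st["ft_force"])
s=robot.snapshot("wrist");pickle.dump((st,s),open("pics/w2.pkl","wb"));cv2.imwrite("pics/w2.png",s["pixels"])
E
```

```text
time_s: 4.28
ee_pos: [0.5331, 0.1849, 0.1571]
tool_rot: [180.0, -0.1, 33.8]
ft_force: [-0.8, 0.2, -0.8]
width: 0.0556
grasp_force: 0.0
[0.53307243 0.1848702  0.15710077] 0.05555525485867897 [-0.81266522  0.19456102 -0.76547461]
```

View pics/w2.png

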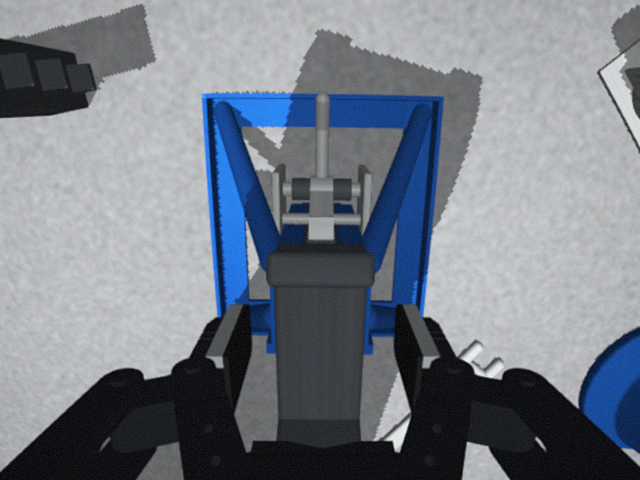

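The fingers stand evenly either side of the saddle (pads at columns 245 and 397, bar centre at 320), and the pawl is in view at (320,215). Now I'll grip.

```bash
python3 -m crank '0 0 0 0 0 0 1;0 0 0 0 0 0 1;0 0 0 0 0 0 1;0 0 0 0 0 0 1;0 0 0 0 0 0 1;0 0 0 0 0 0 1' 60; python3 -m crank '0 0 -1 0 0 0 1;0 0 -2 0 0 0 1;0 0 -2 0 0 0 1;0 0 -2 0 0 0 1;0 0 0 0 0 0 1;0 0 0 0 0 0 1'
```

```text
time_s: 5.08
ee_pos: [0.5326, 0.1853, 0.1567]
tool_rot: [-179.9, -0.1, 33.8]
ft_force: [-2.5, 4.7, 4.5]
width: 0.0293
grasp_force: 60.0
time_s: 5.82
ee_pos: [0.532, 0.1849, 0.1632]
tool_rot: [-179.9, 0.0, 33.8]
ft_force: [-3.6, 5.3, -4.2]
width: 0.0289
grasp_force: 61.7
```

```bash
python3 -m crank '0 -0.7 -2 0 0 0 1;0 0 -3 0 0 0 1;0 0 -3 0 0 0 1;0 0 -3 0 0 0 1;0 0 -3 0 0 0 1;0 0 -3 0 0 0 1;0 0 -1.5 0 0 0 1;0 0 0 0 0 0 1;0 0 0 0 0 0 1'
python3 - <<'E'
from plant import robot
import cv2,pickle
st=robot.read_state();print(st["ee_pos"],st["width"],st["ft_force"],st["ft_torque"])
s=robot.snapshot("wrist");pickle.dump((st,s),open("pics/w3.pkl","wb"))
a=cv2.imread("pics/w2.png")[60:330,190:450];b=s["pixels"][60:330,190:450]
cv2.imwrite("pics/w3.png",cv2.resize(cv2.hconcat([a,b]),None,fx=1.5,fy=1.5))
E
```

```text
time_s: 6.95
ee_pos: [0.5326, 0.1855, 0.1823]
tool_rot: [180.0, -0.1, 33.8]
ft_force: [-0.5, 1.1, -3.1]
width: 0.0287
grasp_force: 61.7
[0.53261969 0.18545577 0.18231549] 0.02870545743844454 [-0.53278767  1.08383717 -3.11959915] [ 0.08321741  0.24520818 -0.00334166]
```

View pics/w3.png

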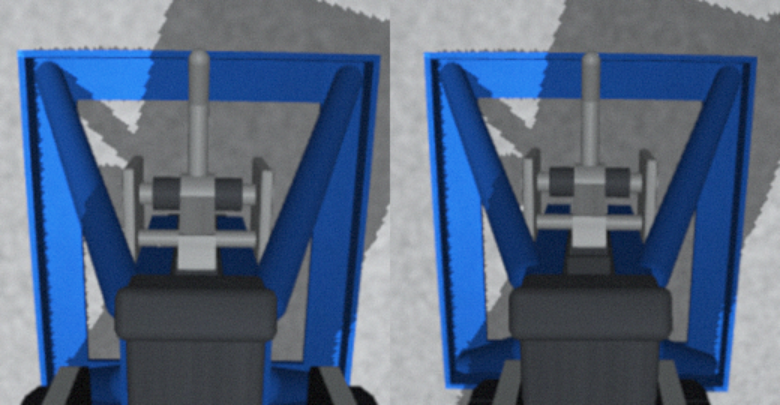

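The pawl sits home over a tooth, with the bar raised 25.6 mm and the stand unmoved. I'll lower slowly to find this notch's true height.

```bash
python3 -m crank '0 0 2 0 0 0 1;0 0 2 0 0 0 1;0 0 2 0 0 0 1;0 0 2 0 0 0 1;0 0 0 0 0 0 1'
for i in 1; do python3 -m crank '0 0 1 0 0 0 1;0 0 1 0 0 0 1;0 0 0 0 0 0 1'; done
python3 -m crank '0 0 1 0 0 0 1;0 0 0 0 0 0 1'
```

```text
time_s: 7.62
ee_pos: [0.5321, 0.1852, 0.1734]
tool_rot: [-180.0, 0.0, 33.8]
ft_force: [0.2, -0.5, -10.5]
width: 0.0289
grasp_force: 61.0
time_s: 8.0
ee_pos: [0.5322, 0.1853, 0.1717]
tool_rot: [-180.0, 0.0, 33.8]
ft_force: [1.2, 0.6, -10.0]
width: 0.0291
grasp_force: 61.2
time_s: 8.25
ee_pos: [0.5322, 0.1853, 0.1707]
tool_rot: [-180.0, 0.0, 33.8]
ft_force: [1.4, 0.7, -9.8]
width: 0.0291
grasp_force: 61.2
```

```bash
python3 -m crank '0 0 1 0 0 0 1;0 0 0 0 0 0 1'; python3 -m crank '0 0 1 0 0 0 1;0 0 0 0 0 0 1'|egrep 'ee|ft'
```

```text
time_s: 8.5
ee_pos: [0.5322, 0.1853, 0.1696]
tool_rot: [-180.0, 0.0, 33.8]
ft_force: [1.1, -0.0, -9.7]
width: 0.0294
grasp_force: 61.2
ee_pos: [0.5322, 0.1853, 0.1686]
ft_force: [0.9, 0.1, -9.7]
```

```bash
python3 -m crank '0 0 1 0 0 0 1;0 0 0 0 0 0 1'|egrep 'ee|ft'
```

```text
ee_pos: [0.5322, 0.1853, 0.1676]
ft_force: [0.5, -0.1, -10.0]
```

```bash
python3 -m crank '0 0 1 0 0 0 1;0 0 0 0 0 0 1'|egrep 'ee|ft'
```

```text
ee_pos: [0.5322, 0.1853, 0.1666]
ft_force: [0.9, -0.1, -9.4]
```

```bash
python3 -m crank '0 0 1 0 0 0 1;0 0 0 0 0 0 1'|egrep 'ee|ft'
```

```text
ee_pos: [0.5322, 0.1853, 0.1656]
ft_force: [0.4, 1.0, -9.0]
```

```bash
python3 -m crank '0 0 1 0 0 0 1;0 0 0 0 0 0 1'|egrep 'ee|ft'
```

```text
ee_pos: [0.5322, 0.1853, 0.1646]
ft_force: [1.6, 1.2, -9.8]
```

```bash
python3 -m crank '0 0 1 0 0 0 1;0 0 0 0 0 0 1'|egrep 'ee|ft'
```

```text
ee_pos: [0.5322, 0.1853, 0.1637]
ft_force: [1.1, 0.7, -8.3]
```

```bash
python3 -m crank '0 0 1 0 0 0 1;0 0 0 0 0 0 1'|egrep 'ee|ft'
```

```text
ee_pos: [0.5323, 0.1853, 0.1635]
ft_force: [-4.0, -0.7, 4.8]
```

```bash
python3 -m crank '0 0 0.7 0 0 0 1;0 0 0 0 0 0 1'|egrep 'ee|ft'
```

```text
ee_pos: [0.5324, 0.1854, 0.1634]
ft_force: [-6.4, -1.3, 12.8]
```

The pawl carries the bar at TCP z = 0.1636, so this notch puts the saddle at about 188.7 mm and the next at about 213.7 mm. With the jack at about 207 mm, the second notch is nearest by a clear margin. I'll raise to about 12 mm above that lock.

```bash
python3 -m crank '0 0 -2 0 0 0 1;0 0 -4 0 0 0 1;0 0 -4 0 0 0 1;0 0 -4 0 0 0 1;0 0 -4 0 0 0 1;0 0 -4 0 0 0 1;0 0 -4 0 0 0 1;0 0 -4 0 0 0 1;0 0 -4 0 0 0 1;0 0 -3 0 0 0 1'; python3 -m crank '0 0 -1 0 0 0 1;0 0 0 0 0 0 1;0 0 0 0 0 0 1'
```

```text
time_s: 11.75
ee_pos: [0.5324, 0.1853, 0.1995]
tool_rot: [180.0, -0.0, 33.8]
ft_force: [0.8, 0.1, -14.3]
width: 0.0291
grasp_force: 60.7
time_s: 12.12
ee_pos: [0.5325, 0.1854, 0.2004]
tool_rot: [180.0, -0.1, 33.8]
ft_force: [0.4, 0.1, -4.6]
width: 0.0293
grasp_force: 61.9
```

```bash
python3 -m crank '0 0 1.5 0 0 0 1;0 0 1.5 0 0 0 1;0 0 1.5 0 0 0 1;0 0 1.5 0 0 0 1;0 0 1.5 0 0 0 1;0 0 1 0 0 0 1;0 0 0 0 0 0 1'|egrep 'ee|ft'; python3 -m crank '0 0 0.7 0 0 0 1;0 0 0 0 0 0 1'|egrep 'ee|ft'
```

```text
ee_pos: [0.5321, 0.1852, 0.1913]
ft_force: [0.6, -0.1, -11.1]
ee_pos: [0.5322, 0.1853, 0.1908]
ft_force: [1.6, -0.7, -10.6]
```

```bash
python3 -m crank '0 0 0.5 0 0 0 1;0 0 0.4 0 0 0 1;0 0 0 0 0 0 1'|egrep 'ee|ft'
```

```text
ee_pos: [0.5322, 0.1853, 0.1899]
ft_force: [0.9, -0.2, -7.1]
```

```bash
python3 -m crank '0 0 0.5 0 0 0 1;0 0 0 0 0 0 1'|egrep 'ee|ft'
```

```text
ee_pos: [0.5322, 0.1853, 0.1894]
ft_force: [1.0, -1.3, -6.6]
```

```bash
python3 -m crank '0 0 0.5 0 0 0 1;0 0 0 0 0 0 1'|egrep 'ee|ft'
```

```text
ee_pos: [0.5322, 0.1853, 0.1889]
ft_force: [1.2, 0.4, -7.5]
```

```bash
python3 -m crank '0 0 0.5 0 0 0 1;0 0 0 0 0 0 1'|egrep 'ee|ft'
```

```text
ee_pos: [0.5322, 0.1853, 0.1887]
ft_force: [0.4, -0.9, -3.4]
```

```bash
python3 -m crank '0 0 0.4 0 0 0 1;0 0 0 0 0 0 1'|egrep 'ee|ft'
```

```text
ee_pos: [0.5323, 0.1853, 0.1886]
ft_force: [-2.4, -0.9, 5.6]
```

```bash
python3 -m crank '0 0 0.3 0 0 0 1;0 0 0 0 0 0 1'|egrep 'ee|ft'
```

```text
ee_pos: [0.5324, 0.1854, 0.1885]
ft_force: [-3.8, -2.1, 8.7]
```

The pawl carries the bar at the predicted height. Next I press to about 15 N.

```bash
python3 -m crank '0 0 0.3 0 0 0 1;0 0 0 0 0 0 1;0 0 0 0 0 0 1'|egrep 'ee|ft'
```

```text
ee_pos: [0.5324, 0.1854, 0.1884]
ft_force: [-3.6, -1.2, 13.0]
```

```bash
python3 -m crank '0 0 0.15 0 0 0 1;0 0 0 0 0 0 1;0 0 0 0 0 0 1'|egrep 'ee|ft'
```

```text
ee_pos: [0.5325, 0.1854, 0.1884]
ft_force: [-4.8, -2.2, 13.8]
```

```bash
python3 -m crank '0 0 0.1 0 0 0 1;0 0 0 0 0 0 1;0 0 0 0 0 0 1;0 0 0 0 0 0 1'|egrep 'ee|ft'; python3 -m crank '0 0 0 0 0 0 1;0 0 0 0 0 0 1;0 0 0 0 0 0 1;0 0 0 0 0 0 1'|egrep 'ee|ft'
```

```text
ee_pos: [0.5324, 0.1854, 0.1884]
ft_force: [-5.3, -2.4, 15.0]
ee_pos: [0.5324, 0.1854, 0.1884]
ft_force: [-4.5, -1.7, 14.9]
```

The lock held 15 N for about 1 s. I'll unload it and open the fingers.

```bash
python3 -m crank '0 0 -0.6 0 0 0 1;0 0 -0.5 0 0 0 1;0 0 0 0 0 0 1;0 0 0 0 0 0 1'|egrep 'ee|ft'; python3 -m crank '0 0 0 0 0 0 0.3;0 0 0 0 0 0 0;0 0 0 0 0 0 -0.3;0 0 0 0 0 0 -0.6;0 0 0 0 0 0 -0.6;0 0 0 0 0 0 -0.6'; python3 -m crank '0 0 -10 0 0 0 -0.6;0 0 -25 0 0 0 -1;0 0 -40 0 0 0 -1;0 0 -40 0 0 0 -1;0 0 -30 0 0 0 -1;0 0 0 0 0 0 -1;0 0 0 0 0 0 -1'
python3 - <<'E'
from plant import robot
import cv2,pickle,numpy as np
st=robot.read_state();s=robot.snapshot("wrist");pickle.dump((st,s),open("pics/w4.pkl","wb"))
s2=robot.snapshot("scene")
c=cv2.resize(s2["pixels"][160:400,200:380],None,fx=2,fy=2)
w=cv2.resize(s["pixels"],(440,330));w=cv2.copyMakeBorder(w,0,150,0,0,0)
cv2.imwrite("pics/end.png",np.hstack([c,w]))
cv2.imwrite("pics/w4.png",s["pixels"])
E
```

```text
ee_pos: [0.5323, 0.1853, 0.1885]
ft_force: [-1.5, -1.4, 5.1]
time_s: 17.88
ee_pos: [0.5322, 0.1853, 0.1884]
tool_rot: [180.0, -0.0, 33.8]
ft_force: [0.1, -0.2, 0.3]
width: 0.0681
grasp_force: 0.0
time_s: 18.75
ee_pos: [0.5322, 0.1853, 0.3331]
tool_rot: [-180.0, 0.0, 33.8]
ft_force: [0.3, -0.6, -0.3]
width: 0.0857
grasp_force: 0.0
```

View pics/end.png

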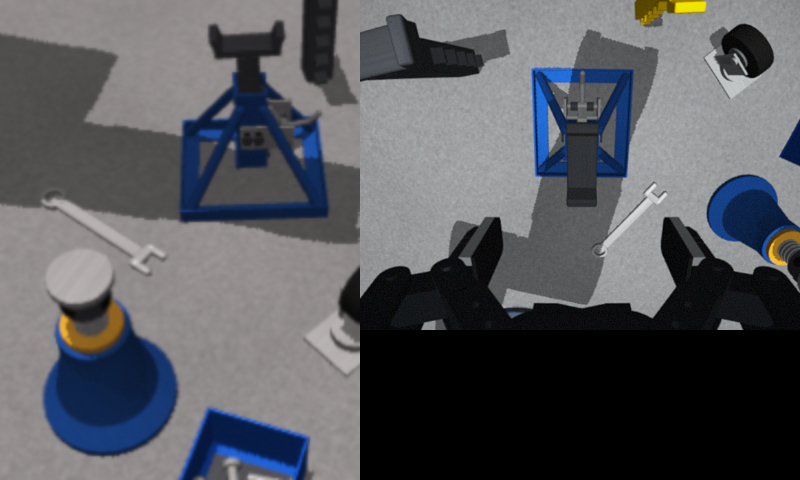

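The saddle now stands raised above the sleeve at (245,40) in the left crop. The foot frame, jack, spanner and castor are where they were, and the gripper is clear. I'll hand the job in.

```bash
python3 -c "
from plant import robot
print(robot.close_job())"
```

```text
the job is handed in; nothing more can be done
None
```

The job is handed in: the bar is locked in the second notch with its saddle at about 213.5 mm, nearest to the jack's roughly 207 mm; the lock held a 15 N press, the arm is clear, and the stand, jack, castor, spanner and bin look unmoved in the last pictures.

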